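# Snug the adjustable wrench on the extruder's big foot nut and tighten it

### The job

The adjustable wrench lies loosely round the big nut on the clay extruder's foot plate. Roll the wrench's worm with a fingertip, without shoving the jaw itself, until the jaw is snug on the nut; only then push the handle to tighten the nut clockwise by about an eighth of a turn (45 degrees), and leave the wrench snug on the nut.

Things in the scene. Friction and masses are not known exactly. Their poses are not given: they have to be found in the camera images.
- nut_top (a point): Centre of the top face of the big steel hex nut on the grey foot plate of the clay extruder: 30 mm across flats, 35 mm across corners, 20 mm tall, standing on the plate, whose top is 10 mm above the table. The three other nuts on the plate are half that size; a loose nut of the same size lies on the plate without a wrench. z is up, along the nut's axis.
- nut (a joint): How far the nut has been tightened (rad): 0 at the start, growing as it turns clockwise seen from above. It needs about 0.08 N m, so only a few N at the handle.
- worm_top (a point): Top of the worm, a knurled dark steel roller (20 mm in diameter, 22 mm long, axis level and across the wrench) in the head of the adjustable wrench, 46 mm from the nut's axis towards the handle. It stands 10 mm above the head's upper face and 6 mm above the nut's top. x points along the wrench from handle to jaws, z up. It is rigid: press by feel.
- worm (a joint): Turn of the worm (rad), growing as the jaw closes. Roll it with a fingertip pressed on its top (6 to 15 N) and drawn along the wrench: towards the jaws closes, towards the handle opens. 10 mm of draw in contact moves the jaw 2.5 mm (1 rad); draw, lift, go back, repeat: two to four strokes. Once the jaw is snug the fingertip only slips.
- jaw (a joint): How far the movable jaw has closed (m): the mouth is 38 mm wide at 0, so it is snug on the 30 mm nut at about 0.008. It starts between 0 and 0.002.
- handle (a point): Point on the wrench's straight steel handle, 160 mm from the middle of the mouth and half-way up the handle, which is 24 mm wide, 12 mm thick and runs on 100 mm further out. The loose wrench (280 mm, 0.7 kg) lies flat on the plate, the handle out over the table to the robot's left, its underside 10 mm above the table. x: from handle to jaws. To tighten, push its near side away from the robot.
- mouth (a point): Middle of the mouth of the wrench, half-way up its 16 mm thick jaws, within a few mm of the nut's axis; moves with the wrench. Axes as for the handle.
- wrench: The whole adjustable wrench, 280 mm long, 0.7 kg; origin below the middle of the mouth, on the underside. Axes as for the handle.

How it is judged:
On the way:
1. the jaw is closed snugly on the nut, before the nut is turned (value of joint jaw above 0.006 m and horizontal distance between mouth and nut_top below 0.008 m and value of joint nut below 0.2 rad), for 0.2 s.
At the end, for the whole second after the job is handed in: The nut has been tightened by 30 to 60 degrees, the jaw is still closed on it with less than 2 mm of play, the wrench lies flat round the nut (mouth within 8 mm of the nut's axis), at rest and released (value of joint nut between 0.52 and 1.05 rad and value of joint jaw above 0.006 m and horizontal distance between mouth and nut_top below 0.008 m and height (world z) of mouth below 0.026 m and linear speed of wrench below 0.02 m/s); the robot touches nothing.
It fails at once if the fingers shove the movable jaw with more than 6 N (contact force between the fingers and jaw above 6 N).
It also fails if it takes over 58 s, if anything falls off the work surface, if the arm or the gripper's body presses on something with over 40 N, if the wrist force passes 120 N, or if a joint passes its speed limit or range.

### The arm

A 6-joint arm with a two-finger parallel gripper is mounted at the origin on the work surface. World frame = base frame: x ahead of the robot, y to its left, z up, the work surface at z = 0. Lengths are in m, angles in rad, forces in N, time in s.
With the tool pointing down it reaches from about 0.375 to 0.975 m from the base axis. Payload 3.8 kg.
Tool frame: the origin (TCP) lies between the finger pads; the fingertips stand 17 mm ahead of it and the grasp point (between the pads) lies 2 mm behind it; z points along the fingers, y is the line along which they close (so a half turn about z gives the same grasp; the last joint's range is limited). The gripper opens to 85 mm and grips with 20 to 120 N. Pads are 22 mm wide; open, the fingers measure 114 mm over their backs; the gripper's body (76 mm by 85 mm) begins 54 mm behind the grasp point. The pads swing forward as they close: fully open they stand 13 mm farther back than shut.
Start: joints at [-1.357, 0.264, 1.604, -0, 1.274, -0.037], TCP at [0.168, -0.654, 0.248] pointing down, gripper open.
Joint ranges: [-2.63, 2.63], [-0.94, 2.18], [0.31, 2.57], [-1.31, 4.45], [0, 2.66], [-2.55, 2.55]. Speed limits (rad/s): [2.57, 2.57, 3.14, 3.14, 3.14, 3.14].

### API

Orientations are given as a rotation vector (axis times angle).
In Python, from workcell import bot gives the robot as it stands.
- The arm moves only by the tool play_rows, never from a script. Its argument "steps" is one flat list of numbers, 4 for each row, row after row: the shift along the tool's x, y, z in m, then the turn about the tool's z in rad. A call has 1 to 10 rows; each row is the pose to reach, as a shift and turn from the pose commanded when the call began, along the tool's axes at that moment; what a row does not reach only later rows make up. A row lasts 1/8 s, in which the tool goes at most 62.5 mm and 10.7 degrees, less where a joint would pass 70% of its speed; a pose out of reach is approached as far as the arm can. A call with a gripper value outside its range is refused whole. "jaw" is the closure in counts, from 0 (fully open) to 255 (shut), set as the call begins (left out, the last holds). The fingers move at their own pace and stop on an object; "grip_force" is the grip in N (left out, the last holds). Time passes only in rows, so rows that repeat a pose let the fingers close. It gives the time, the measured TCP pose, the force, the opening and the grip force at its end, in the units of the state.
- bot.read_state(): the state, without advancing time (a new reading comes with each control period).
- bot.read_camera(name): name is "scene" or "side" or "wrist"; returns a dict with "pixels" (384x512x3 uint8, blue, green, red), "mtx" (3x3 intrinsics, pixels), "dist" ([k1, k2, p1, p2, k3] as OpenCV has them; the pictures are not rectified), "R" (3x3) and "t" (3): a world point X has camera coordinates R X + t. Camera axes: x right, y down, z forward; pixel columns grow to the right and rows downward; lengths in m; the calibration is good to about 2 mm. A picture is of the moment at which its call begins. There is no depth.
- bot.finish_job(): hands the job in; it is judged then, once.
The state is a dict: "time": time; "q": joint angles; "joint_vel": joint speeds; "joint_torque": joint torques, N m; "tool_pos": TCP position; "tcp_rot": TCP orientation; "wrist_force": force on the tool from outside, world axes, zero at the start; "torque": the same for the moment, N m; "width": opening from 0.0 (shut) to 1.0 (fully open); "grip_force": force on a finger pad.
Only numpy, scipy, OpenCV 4.12 (cv2) and the standard library are available. Lean on these libraries where they do the work, as an engineer would, in place of code of your own. Each camera call takes 0.05 s, during which the arm holds its last target. There are 200 camera calls.

## Working session

There is one attempt and no reset: what is moved stays moved. The work goes in short steps, Python scripts to look and compute and a tool call to move; the robot and the scene stay as the last step left them, time stands still between calls to the robot, and variables do not carry over. Pictures are saved under pics/ and viewed, at most 10 in all, crops included, and the job is handed in when it is done.

Besides the shell and the picture viewer there is one more tool, called after "Request:" as name(argument=value, ...) on one line, values as JSON. play_rows: Moves the arm, as the interface text tells. Its arguments: {"type":"object","properties":{"steps":{"type":"array"},"jaw":{"type":"number"},"grip_force":{"type":"number"}},"required":["steps"]}

```bash
mkdir -p pics
cat > h.py <<'E'
import numpy as np, cv2
from workcell import bot
def ray(c,uv,z):
    n=cv2.undistortPoints(np.array([[uv]],float),np.array(c["mtx"]),np.array(c["dist"]))[0,0]
    R=np.array(c["R"]);t=np.array(c["t"]);o=-R.T@t;d=R.T@np.array([n[0],n[1],1]);return o+d*(z-o[2])/d[2]
def proj(c,X):
    return cv2.projectPoints(np.array(X,float).reshape(-1,3),cv2.Rodrigues(np.array(c["R"]))[0],np.array(c["t"],float),np.array(c["mtx"]),np.array(c["dist"]))[0][:,0]
E
python3 - <<'E'
from h import *
import pickle
s=bot.read_state();print(s)
for n in("scene","side"):
    c=bot.read_camera(n);pickle.dump(c,open(n+".pkl","wb"));cv2.imwrite(f"pics/{n}0.png",c["pixels"]);print(n,-np.array(c["R"]).T@c["t"])
E
```

```text
{'time': 0.0, 'q': array([-1.35692610e+00,  2.64791175e-01,  1.60538264e+00, -9.45785263e-06,
        1.27369617e+00, -3.68947541e-02]), 'joint_vel': array([ 2.11374223e-04, -1.02018426e-04,  5.02667589e-04, -7.03529702e-05,
        5.54802335e-04,  5.90165661e-04]), 'joint_torque': array([ 2.28880701e-03, -5.15109229e+01, -3.67315578e+01,  3.37048441e-04,
        1.30540301e-02, -9.58843032e-07]), 'tool_pos': array([ 0.16734879, -0.65320737,  0.24693169]), 'tcp_rot': array([-3.11468047e+00, -3.92590196e-01,  3.30035334e-04]), 'wrist_force': array([-0.47119834, -0.92841035, -0.28566369]), 'torque': array([-0.00687558, -0.02363561, -0.01507412]), 'grip_force': 0.0, 'width': 1.0034691794829504}
scene [ 0.86421099 -0.22690269  0.52540602]
side [ 0.30411105 -0.30560859  0.55826345]
```

View pics/scene0.png

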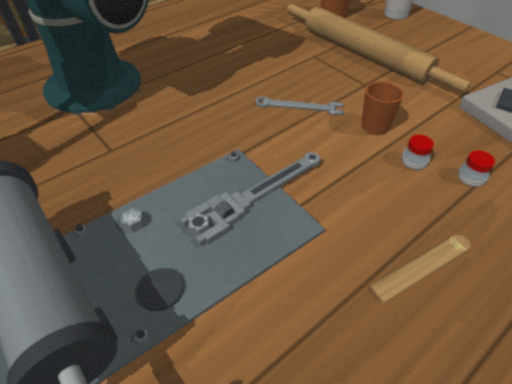

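View pics/side0.png

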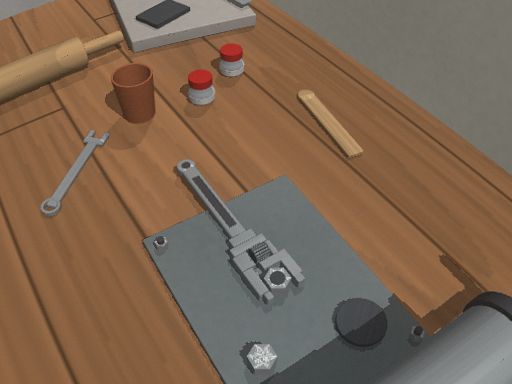

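The scene view shows the nut near (199,220) and the handle end near (313,159). In the side view they are near (277,278) and (186,165), with the worm near (260,252). I'll take enlarged crops next.

Run:
```python
from h import *
import pickle
a=pickle.load(open("scene.pkl","rb"));b=pickle.load(open("side.pkl","rb"))
A=cv2.resize(a["pixels"][145:250,170:330][:, :160],None,fx=5,fy=5,interpolation=cv2.INTER_CUBIC)
B=cv2.resize(b["pixels"][225:310,215:315],None,fx=7,fy=7,interpolation=cv2.INTER_CUBIC)
cv2.imwrite("pics/A.png",A);cv2.imwrite("pics/B.png",B)
for n,p,q,z in(("nut",(199,220),(277,278),.03),("end",(313,159),(186,165),.022),("worm",(228,203),(260,252),.036)):
    print(n,ray(a,p,z),ray(b,q,z))
```

```text
nut [ 0.50811759 -0.04900264  0.03      ] [ 0.50775767 -0.05142792  0.03      ]
end [0.51861296 0.19137133 0.022     ] [0.51299586 0.1945615  0.022     ]
worm [0.51357289 0.00345925 0.036     ] [ 0.51018222 -0.01032526  0.036     ]
```

View pics/A.png

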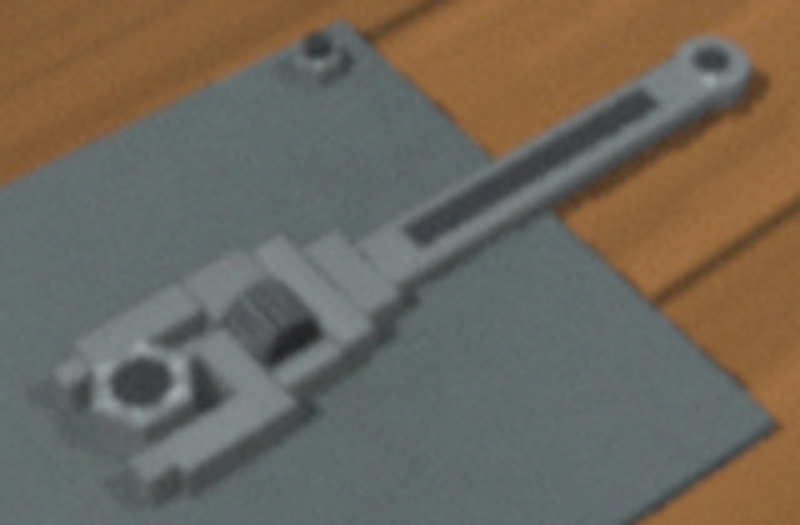

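View pics/B.png

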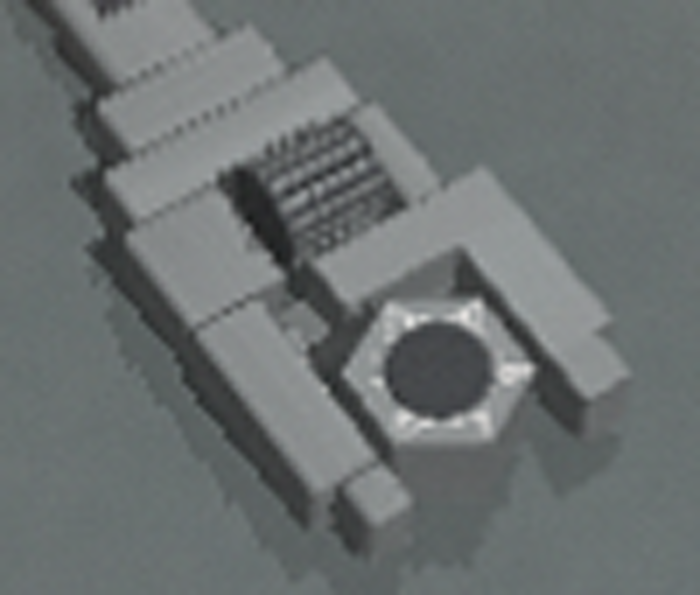

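Run:
```python
from h import *
import pickle
a=pickle.load(open("scene.pkl","rb"));b=pickle.load(open("side.pkl","rb"))
f=lambda p:(170+p[0]/5,145+p[1]/5); g=lambda p:(215+p[0]/7,225+p[1]/7)
P={}
for n,p,q,z in(("nut",f((142,382)),g((438,370)),.03),("end",f((712,62)),(186,165),.022),("worm",f((268,310)),g((325,185)),.034)):
    P[n]=(ray(a,p,z)+ray(b,q,z))/2; print(n,ray(a,p,z),ray(b,q,z))
d=P["nut"]-P["end"];d[2]=0;print(np.linalg.norm(d),np.linalg.norm((P["nut"]-P["worm"])[:2]));d/=np.linalg.norm(d)
w=P["nut"]-.046*d;w[2]=.036;print("dir",d,"worm pred",w,proj(a,w),proj(b,w))
yaw=np.arctan2(-d[1],-d[0]);print("yaw of handle dir",yaw)
from scipy.spatial.transform import Rotation as Ro
R=Ro.from_rotvec(bot.read_state()["tcp_rot"]).as_matrix();print(R)
```

```text
nut [ 0.50979812 -0.05125881  0.03      ] [ 0.50846904 -0.05166239  0.03      ]
end [0.5149118  0.19354668 0.022     ] [0.51299586 0.1945615  0.022     ]
worm [ 0.51432075 -0.00593799  0.034     ] [ 0.51300056 -0.0094961   0.034     ]
0.24556200692012886 0.043977193257531945
dir [-0.01962946 -0.99980732  0.        ] worm pred [ 0.51003653 -0.00546947  0.036     ] [[222.14432022 204.45038163]] [[257.77367751 249.48520421]]
yaw of handle dir 1.551165607825721
[[ 9.68716884e-01  2.48168123e-01 -4.26900242e-04]
 [ 2.48168479e-01 -9.68714895e-01  1.96438987e-03]
 [ 7.39543249e-05 -2.00888082e-03 -9.99997979e-01]]
```

Run:
```python
from h import *
import pickle
a=pickle.load(open("scene.pkl","rb"));b=pickle.load(open("side.pkl","rb"))
for z in(.05,.15):
  print(z,[ray(a,p,z)[:2].round(3) for p in((20,165),(105,340),(70,375))],[ray(b,p,z)[:2].round(3) for p in((510,300),(400,380))])
```

```text
0.05 [array([ 0.233, -0.22 ]), array([ 0.6  , -0.243]), array([ 0.612, -0.29 ])] [array([ 0.715, -0.253]), array([ 0.533, -0.241])]
0.15 [array([ 0.366, -0.221]), array([ 0.656, -0.239]), array([ 0.665, -0.277])] [array([ 0.634, -0.264]), array([ 0.488, -0.254])]
```

Request:
play_rows(steps=[0.05,-0.054,0,-0.13,0.1,-0.108,0,-0.26,0.15,-0.162,0,-0.39,0.2,-0.217,0,-0.52,0.2,-0.217,0,-0.52], jaw=255, grip_force=40)

```text
time: 0.72
tool_pos: [0.3079, -0.3914, 0.2478]
tcp_rot: [-2.909, -1.183, -0.0]
wrist_force: [0.6, -0.1, 0.1]
width: -0.002
grip_force: 0.0
```

Request:
play_rows(steps=[0,0,-0.05,0,0.04,-0.012,-0.08,-0.06,0.1,-0.032,-0.08,-0.2,0.158,-0.05,-0.08,-0.33,0.216,-0.068,-0.08,-0.46,0.274,-0.087,-0.08,-0.6,0.332,-0.105,-0.03,-0.7,0.38,-0.12,0.02,-0.78,0.4156,-0.1324,0.07,-0.78,0.4156,-0.1324,0.12,-0.78])

```text
time: 1.98
tool_pos: [0.5143, -0.009, 0.1357]
tcp_rot: [2.239, 2.2, 0.004]
wrist_force: [0.2, -0.8, 0.2]
width: 0.002
grip_force: 0.0
```

Request:
play_rows(steps=[0,0,0.02,0,0,0,0.02,0,0,0,0.02,0])

```text
time: 2.35
tool_pos: [0.5133, -0.0113, 0.1172]
tcp_rot: [2.243, 2.198, 0.002]
wrist_force: [-0.7, -0.1, 0.1]
width: 0.001
grip_force: 0.0
```

Run:
```python
from h import *
s=bot.read_state();print(s["time"],s["tool_pos"],s["tcp_rot"],s["wrist_force"])
a=bot.read_camera("scene");b=bot.read_camera("side")
A=cv2.resize(a["pixels"][130:250,165:285],None,fx=3.3,fy=4,interpolation=cv2.INTER_CUBIC)
B=cv2.resize(b["pixels"][190:310,205:325],None,fx=3.3,fy=4,interpolation=cv2.INTER_CUBIC)
cv2.imwrite("pics/AB1.png",np.hstack([A,B]))
t=s["tool_pos"]-[0,0,.017];print(proj(a,t),proj(b,t))
```

```text
2.35 [ 0.51334469 -0.01128901  0.11723461] [2.24294960e+00 2.19791317e+00 1.78444348e-03] [-0.74902971 -0.06129174  0.12916244]
[[217.37811477 179.25317906]] [[262.92873564 220.4406328 ]]
```

View pics/AB1.png

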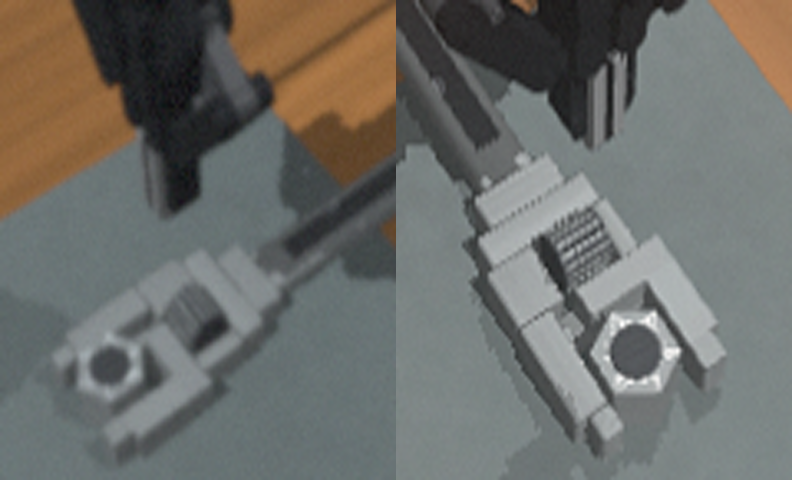

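The fingertip hangs above the worm where predicted: about (172,205) and (595,140) in the crops. I'll move 12 mm back towards the handle and descend by feel.

Request:
play_rows(steps=[0.012,0,0.03,0,0.012,0,0.052,0,0.012,0,0.055,0,0.012,0,0.055,0])

```text
time: 2.95
tool_pos: [0.5137, 0.0006, 0.0624]
tcp_rot: [2.243, 2.198, 0.002]
wrist_force: [-0.2, -0.8, 0.3]
width: 0.001
grip_force: 0.0
```

Request:
play_rows(steps=[0,0,0.002,0,0,0,0.004,0,0,0,0.004,0])

```text
time: 3.32
tool_pos: [0.5128, 0.0009, 0.0573]
tcp_rot: [2.244, 2.199, 0.0]
wrist_force: [-0.0, -0.4, 0.3]
width: -0.002
grip_force: 0.0
```

Request:
play_rows(steps=[0,0,0.001,0,0,0,0.002,0,0,0,0.002,0])

```text
time: 3.7
tool_pos: [0.5126, 0.0009, 0.055]
tcp_rot: [-2.243, -2.199, 0.0]
wrist_force: [-0.3, 0.5, -0.3]
width: 0.001
grip_force: 0.0
```

Request:
play_rows(steps=[0,0,0.001,0,0,0,0.001,0])

```text
time: 3.95
tool_pos: [0.5126, 0.0009, 0.054]
tcp_rot: [-2.243, -2.199, 0.0]
wrist_force: [0.8, 0.3, 0.7]
width: 0.002
grip_force: 0.0
```

Request:
play_rows(steps=[0,0,0.001,0,0,0,0.001,0])

```text
time: 4.2
tool_pos: [0.5128, 0.0009, 0.0531]
tcp_rot: [2.244, 2.199, 0.0]
wrist_force: [-0.2, -0.7, 0.2]
width: 0.004
grip_force: 0.0
```

Request:
play_rows(steps=[0,0,0.0005,0,0,0,0.0005,0])

```text
time: 4.45
tool_pos: [0.5128, 0.0009, 0.053]
tcp_rot: [2.243, 2.199, 0.0]
wrist_force: [-0.9, -0.3, 3.8]
width: 0.001
grip_force: 1.7
```

Request:
play_rows(steps=[0,0,0.0005,0,0,0,0.0005,0])

```text
time: 4.7
tool_pos: [0.5129, 0.0009, 0.0528]
tcp_rot: [2.244, 2.199, 0.0]
wrist_force: [-3.2, 0.6, 6.8]
width: 0.003
grip_force: 3.6
```

Request:
play_rows(steps=[0,0,0.0004,0,-0.002,0,0.0004,0,-0.004,0,0.0004,0,-0.006,0,0.0004,0,-0.008,0,0.0004,0,-0.01,0,0.0004,0])

```text
time: 5.45
tool_pos: [0.5127, -0.0086, 0.0528]
tcp_rot: [-2.243, -2.198, -0.001]
wrist_force: [-3.2, 1.8, 9.9]
width: 0.004
grip_force: 4.8
```

Request:
play_rows(steps=[-0.002,0,0,0,-0.004,0,0,0,-0.004,0,0,0])

```text
time: 5.82
tool_pos: [0.5126, -0.013, 0.0524]
tcp_rot: [2.244, 2.199, 0.001]
wrist_force: [-1.8, 0.5, 6.2]
width: -0.002
grip_force: 3.3
```

Request:
play_rows(steps=[0,0,-0.006,0,0.007,0,-0.006,0,0.014,0,-0.006,0,0.014,0,-0.006,0])

```text
time: 6.32
tool_pos: [0.5125, 0.0016, 0.0575]
tcp_rot: [-2.242, -2.2, 0.0]
wrist_force: [-0.1, 0.4, 0.4]
width: 0.003
grip_force: 0.0
```

Run:
```python
from h import *
s=bot.read_state();print(s["time"],s["tool_pos"])
b=bot.read_camera("side")
B=cv2.resize(b["pixels"][190:310,205:325],None,fx=5,fy=5,interpolation=cv2.INTER_CUBIC)
cv2.imwrite("pics/B2.png",B)
```

```text
6.325 [0.51249282 0.00160929 0.05745487]
```

View pics/B2.png

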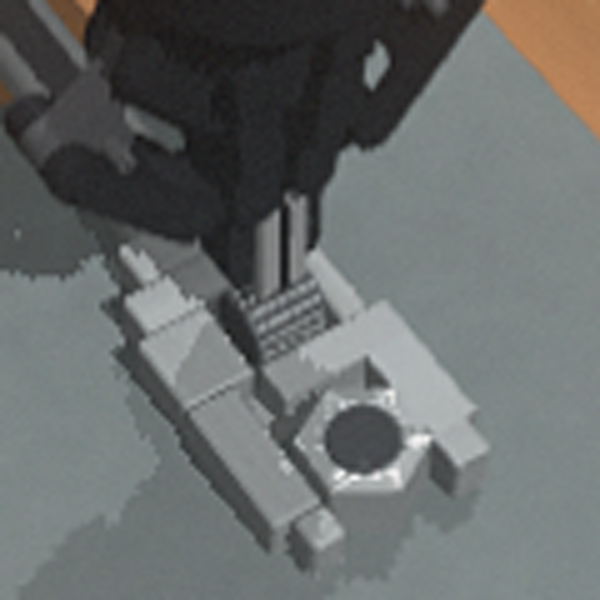

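The jaw has moved in and now stands closer to the nut, and the worm at about (290,320) is clear. I'll repeat the stroke.

Request:
play_rows(steps=[0.001,0,0.005,0,0.001,0,0.006,0,0.001,0,0.006,0,-0.001,0,0.006,0,-0.003,0,0.006,0,-0.005,0,0.006,0,-0.007,0,0.006,0,-0.009,0,0.006,0,-0.011,0,0.006,0,-0.012,0,0.006,0])

```text
time: 7.62
tool_pos: [0.5137, -0.0102, 0.0529]
tcp_rot: [2.245, 2.198, 0.005]
wrist_force: [0.1, 5.6, 7.3]
width: 0.001
grip_force: 3.6
```

Request:
play_rows(steps=[0,0,-0.006,0,0.007,0,-0.006,0,0.013,0,-0.006,0,0.013,0,0,0,0.013,0,0,0,0.011,0,0,0,0.009,0,0,0,0.007,0,0,0])

```text
time: 8.62
tool_pos: [0.5137, -0.0027, 0.0528]
tcp_rot: [-2.244, -2.198, -0.005]
wrist_force: [-0.4, 6.5, 8.5]
width: -0.001
grip_force: 4.3
```

Request:
play_rows(steps=[-0.002,0,0,0,-0.004,0,0,0,-0.006,0,0,0])

```text
time: 9.0
tool_pos: [0.514, -0.0089, 0.0528]
tcp_rot: [2.244, 2.198, 0.005]
wrist_force: [0.0, 6.1, 8.1]
width: -0.0
grip_force: 3.9
```

Request:
play_rows(steps=[0,0,-0.006,0,0.007,0,-0.006,0,0.013,0,-0.006,0,0.013,0,-0.006,0])

```text
time: 9.5
tool_pos: [0.5123, 0.0034, 0.0573]
tcp_rot: [-2.242, -2.2, 0.001]
wrist_force: [-1.0, -0.5, 0.1]
width: -0.003
grip_force: 0.0
```

Run:
```python
from h import *
s=bot.read_state();print(s["time"],s["tool_pos"])
b=bot.read_camera("side")
B=cv2.resize(b["pixels"][230:310,235:315],None,fx=7,fy=7,interpolation=cv2.INTER_CUBIC)
cv2.imwrite("pics/B3.png",B)
```

```text
9.5 [0.51232686 0.00343612 0.05729825]
```

View pics/B3.png

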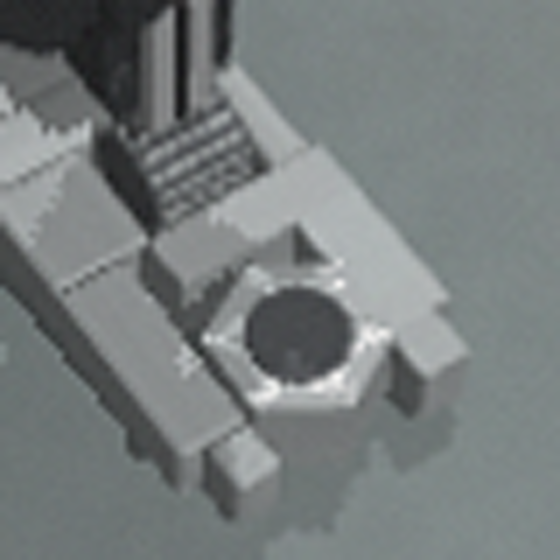

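The jaw is snug: the third stroke only slipped, with a steady drag of about 6 N, and the picture shows the flats against the jaws. Next I lift and go to the near side of the handle.

Request:
play_rows(steps=[0,0,-0.05,0,0.04,-0.02,-0.06,0,0.09,-0.048,-0.06,0,0.115,-0.05,-0.03,0,0.115,-0.05,0.01,0,0.115,-0.05,0.024,0,0.115,-0.05,0.027,0,0.115,-0.05,0.027,0])

```text
time: 10.55
tool_pos: [0.4661, 0.1187, 0.0315]
tcp_rot: [2.244, 2.198, 0.002]
wrist_force: [-0.1, 0.9, -0.6]
width: -0.0
grip_force: 0.0
```

Run:
```python
from h import *
s=bot.read_state();print(s["time"],s["tool_pos"],s["wrist_force"])
b=bot.read_camera("side");a=bot.read_camera("scene")
B=cv2.resize(b["pixels"][130:310,160:320],None,fx=2.5,fy=2.5,interpolation=cv2.INTER_CUBIC)
A=cv2.resize(a["pixels"][80:260,170:330],None,fx=2.5,fy=2.5,interpolation=cv2.INTER_CUBIC)
cv2.imwrite("pics/B4.png",np.hstack([A,B]))
```

```text
10.55 [0.46605485 0.11866228 0.03154152] [-0.08923535  0.94742662 -0.62586866]
```

View pics/B4.png

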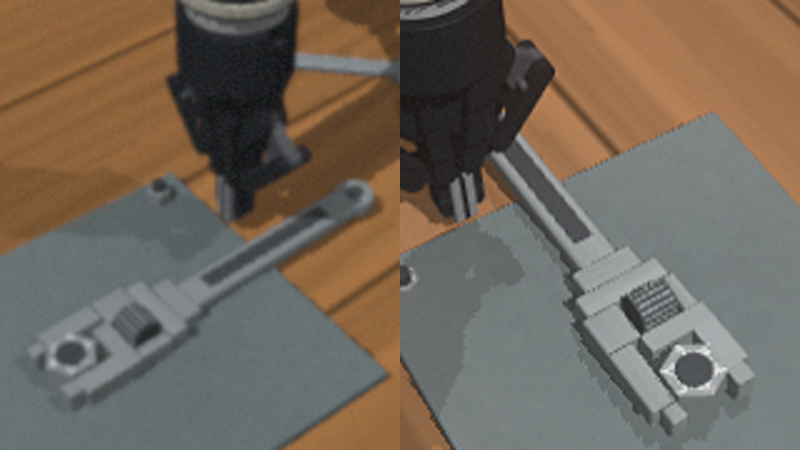

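The finger stands low on the near side of the handle, over its middle, and the jaw is on the nut. I'll move in to contact.

Request:
play_rows(steps=[0,0.006,0.001,0,0,0.012,0.001,0,0,0.014,0.001,0,0,0.016,0.001,0,0,0.016,0.001,0])

```text
time: 11.28
tool_pos: [0.4811, 0.1186, 0.0297]
tcp_rot: [-2.244, -2.199, 0.0]
wrist_force: [-0.3, -0.1, -0.1]
width: -0.003
grip_force: 0.0
```

Request:
play_rows(steps=[0,0.003,0,0,0,0.006,0,0,0,0.006,0,0])

```text
time: 11.65
tool_pos: [0.4868, 0.1185, 0.0296]
tcp_rot: [-2.243, -2.199, 0.001]
wrist_force: [-1.6, 0.8, 0.3]
width: 0.003
grip_force: 0.8
```

Request:
play_rows(steps=[0,0.003,0,0,0,0.006,0,0,0,0.006,0,0])

```text
time: 12.02
tool_pos: [0.4934, 0.1184, 0.0297]
tcp_rot: [2.243, 2.199, 0.001]
wrist_force: [-0.9, 0.6, 0.1]
width: -0.002
grip_force: 0.7
```

Request:
play_rows(steps=[0.0007,0.0085,0,0.05,0.001,0.017,0,0.1,0.0009,0.0256,0,0.15,0.0004,0.0341,0,0.2,-0.0006,0.0426,0,0.25,-0.002,0.051,0,0.3,-0.0038,0.0593,0,0.35,-0.006,0.0676,0,0.4,-0.006,0.0676,0,0.4])

```text
time: 13.15
tool_pos: [0.5613, 0.1107, 0.0298]
tcp_rot: [2.635, 1.71, 0.001]
wrist_force: [-0.5, -0.3, -0.1]
width: 0.003
grip_force: 0.2
```

Run:
```python
from h import *
s=bot.read_state();print(s["time"],s["tool_pos"],s["tcp_rot"],s["wrist_force"])
b=bot.read_camera("side");a=bot.read_camera("scene")
B=cv2.resize(b["pixels"][130:310,160:320],None,fx=2.5,fy=2.5,interpolation=cv2.INTER_CUBIC)
A=cv2.resize(a["pixels"][80:260,170:330],None,fx=2.5,fy=2.5,interpolation=cv2.INTER_CUBIC)
cv2.imwrite("pics/B5.png",np.hstack([A,B]))
```

```text
13.15 [0.56133697 0.11068446 0.02975301] [2.63469592e+00 1.70959157e+00 1.23640148e-03] [-0.50520065 -0.32642042 -0.13606053]
```

View pics/B5.png

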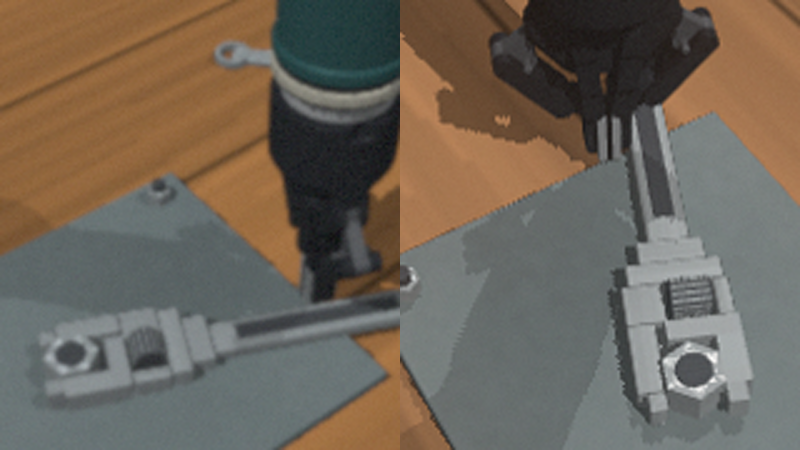

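The wrench and nut have turned together by about 25°, and the nut's flats are still parallel to the jaws. I'll continue the arc.

Request:
play_rows(steps=[0.0007,0.0085,0,0.05,0.001,0.017,0,0.1,0.0009,0.0256,0,0.15,0.0004,0.0341,0,0.2,-0.0006,0.0426,0,0.25,-0.002,0.051,0,0.3,-0.0038,0.0593,0,0.35,-0.0049,0.0635,0,0.375,-0.0049,0.0635,0,0.375])

```text
time: 14.38
tool_pos: [0.6163, 0.0805, 0.0297]
tcp_rot: [-2.908, -1.189, 0.0]
wrist_force: [-2.2, 0.9, 2.2]
width: 0.002
grip_force: 1.3
```

Request:
play_rows(steps=[0,-0.02,0,0,0,-0.04,0,0,0,-0.04,-0.05,0,0,-0.04,-0.1,0,0,-0.1,-0.15,0,0,-0.15,-0.15,0,0,-0.15,-0.15,0,0,-0.15,-0.15,0])

```text
time: 15.38
tool_pos: [0.5108, 0.1883, 0.1796]
tcp_rot: [2.906, 1.191, 0.001]
wrist_force: [0.7, -0.4, 0.0]
width: -0.001
grip_force: 0.0
```

Run:
```python
from h import *
import pickle
s=bot.read_state();print(s["time"],s["tool_pos"],s["wrist_force"])
b=bot.read_camera("side");a=bot.read_camera("scene");pickle.dump((a,b),open("end.pkl","wb"))
B=cv2.resize(b["pixels"][140:320,190:350],None,fx=2.5,fy=2.5,interpolation=cv2.INTER_CUBIC)
A=cv2.resize(a["pixels"][130:310,170:330],None,fx=2.5,fy=2.5,interpolation=cv2.INTER_CUBIC)
cv2.imwrite("pics/B6.png",np.hstack([A,B]))
```

```text
15.375 [0.51076327 0.18827211 0.17963121] [ 0.65456848 -0.39729236  0.0234825 ]
```

View pics/B6.png

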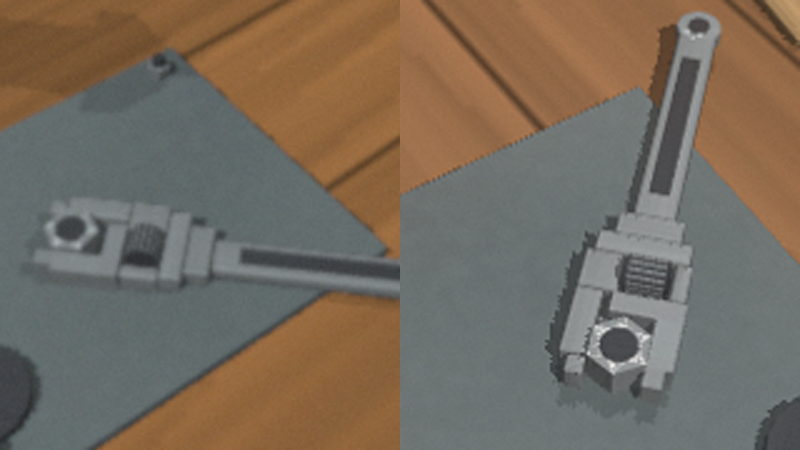

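Run:
```python
from h import *
import pickle
a,b=pickle.load(open("end.pkl","rb"))
e=ray(b,(309.2,150.4),.022);n=ray(b,(277.2,278),.03);d=(e-n)[:2];b0=pickle.load(open("side.pkl","rb"))
d0=(ray(b0,(186,165),.022)-ray(b0,(277.6,277.9),.03))[:2]
an=lambda d:np.degrees(np.arctan2(d[1],d[0]))
print(n,e,np.linalg.norm(d),np.linalg.norm(d0),an(d0),an(d),an(d0)-an(d))
# nut corners rotation: fit hex orientation by view corner pixels (right corner, crop)
for nm,c,P in(("0",b0,[(215+x/7,225+y/7) for x,y in((342,370),(390,300),(482,298),(535,370),(490,440),(395,443))]),("1",b,[(190+(x-400)/2.5,140+y/2.5) for x,y in((587,335),(620,318),(650,330),(650,358),(618,374),(588,360))])):
    Q=np.array([ray(c,p,.03)[:2] for p in P]);v=Q-Q.mean(0);print(nm,np.degrees(np.arctan2(v[:,1],v[:,0])).round(0)%60,np.hypot(*v.T).round(4),Q.mean(0))
```

```text
[ 0.50796394 -0.05156934  0.03      ] [0.68964048 0.11333327 0.022     ] 0.2453553317297264 0.24633672141689833 88.9453803862321 42.2291285664601 46.716251819772005
0 [26. 26. 27. 25. 26. 27.] [0.0173 0.017  0.0172 0.0172 0.0169 0.0172] [ 0.50867434 -0.05168684]
1 [ 4. 52. 56.  0. 53. 54.] [0.0171 0.0164 0.0184 0.0169 0.0163 0.0176] [ 0.50810558 -0.05211968]
```

```bash
cat > m.py <<'E'
from h import *
import pickle
a,b=pickle.load(open("end.pkl","rb"));a0=pickle.load(open("scene.pkl","rb"));b0=pickle.load(open("side.pkl","rb"))
def warp(c,o,th,z,rx,ry,s=.0004):
    # rows: along (dir th) , cols: across
    U,V=np.meshgrid(np.arange(*rx,s),np.arange(*ry,s),indexing="ij")
    X=np.stack([o[0]+U*np.cos(th)-V*np.sin(th),o[1]+U*np.sin(th)+V*np.cos(th),0*U+z],-1)
    p=proj(c,X).reshape(U.shape+(2,)).astype(np.float32)
    return cv2.cvtColor(cv2.remap(c["pixels"],p[...,0],p[...,1],cv2.INTER_CUBIC),cv2.COLOR_BGR2GRAY).astype(float)
if __name__=="__main__":
    # bright rim fraction vs angle, radius -> hex fit by maximizing contrast across hex outline
    for nm,c,o in(("side0",b0,(.5085,-.0517)),("side1",b,(.508,-.0518)),("scene0",a0,(.5098,-.0513)),("scene1",a,(.5098,-.0513))):
        best=[]
        for dx in np.arange(-.002,.0021,.0005):
          for dy in np.arange(-.002,.0021,.0005):
            W=None
            for al in np.radians(np.arange(0,60,2)):
                t=np.linspace(-.9,.9,15);v=0
                def line(ap):
                    pts=[]
                    for k in range(6):
                        ph=al+k*np.pi/3; n=np.array([np.cos(ph),np.sin(ph)]);q=np.array([-n[1],n[0]])
                        pts+=[(o[0]+dx+n[0]*ap+q[0]*u*ap*.577,o[1]+dy+n[1]*ap+q[1]*u*ap*.577,.03) for u in t]
                    p=proj(c,pts).astype(np.float32)
                    g=cv2.cvtColor(c["pixels"],cv2.COLOR_BGR2GRAY).astype(np.float32)
                    return cv2.remap(g,p[:,0].reshape(-1,1),p[:,1].reshape(-1,1),cv2.INTER_LINEAR).mean()
                best.append((line(.0135)-line(.0165),np.degrees(al),dx,dy))
        best.sort(reverse=True);print(nm,[tuple(np.round(x,4)) for x in best[:4]])
E
python3 m.py
```

```text
side0 [(np.float64(71.2107), np.float64(58.0), np.float64(0.0), np.float64(0.001)), (np.float64(70.8142), np.float64(56.0), np.float64(-0.0005), np.float64(0.001)), (np.float64(70.7903), np.float64(56.0), np.float64(0.0), np.float64(0.001)), (np.float64(70.6872), np.float64(56.0), np.float64(0.0), np.float64(0.0005))]
side1 [(np.float64(51.8741), np.float64(14.0), np.float64(0.0005), np.float64(0.0005)), (np.float64(51.6722), np.float64(12.0), np.float64(0.0005), np.float64(0.0005)), (np.float64(51.3896), np.float64(10.0), np.float64(0.0005), np.float64(0.0005)), (np.float64(51.3796), np.float64(16.0), np.float64(0.0005), np.float64(0.0005))]
scene0 [(np.float64(31.4153), np.float64(58.0), np.float64(-0.001), np.float64(-0.0005)), (np.float64(31.3673), np.float64(58.0), np.float64(-0.0005), np.float64(-0.0005)), (np.float64(31.2997), np.float64(56.0), np.float64(-0.001), np.float64(-0.0005)), (np.float64(31.2418), np.float64(0.0), np.float64(-0.001), np.float64(-0.0005))]
scene1 [(np.float64(26.9094), np.float64(14.0), np.float64(-0.0015), np.float64(0.0)), (np.float64(26.7802), np.float64(12.0), np.float64(-0.0015), np.float64(0.0)), (np.float64(26.7594), np.float64(16.0), np.float64(-0.0015), np.float64(0.0)), (np.float64(26.7053), np.float64(14.0), np.float64(-0.001), np.float64(0.0))]
```

```bash
python3 -c "
from workcell import bot
print(bot.finish_job())"
```

```text
the job is handed in; nothing more can be done
None
```

I closed the jaw snugly on the nut with three worm strokes, pushed the handle to tighten the nut about 44° clockwise (measured in both cameras), left the wrench on the nut with the arm clear, and handed the job in; no verdict was returned.

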